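# Lock the tray of the espresso cart

## Robot

A 7-joint arm with a two-finger parallel gripper is mounted at the origin on the work surface. World frame = base frame: x ahead of the robot, y to its left, z up, the work surface at z = 0. Lengths are in m, angles in degrees, forces in N, time in s.
With the tool pointing down it reaches from about 0.425 to 1.025 m from the base axis. Payload 9.4 kg.
Tool frame: the origin (TCP) lies at the very end of the fingers, on their centre line; the grasp point (between the pads) lies 19 mm behind it; x points along the fingers, y is the direction in which the jaws open and shut, and the axes are right-handed (so a half turn about x gives the same grasp; the last joint's range is limited). The gripper opens to 85 mm and grips with 20 to 120 N. Pads are 22 mm wide; open, the fingers measure 114 mm over their backs; the gripper's body (76 mm by 85 mm) begins 54 mm behind the grasp point. The pads swing forward as they close: fully open they stand 13 mm farther back than shut.
Start: joints at [-69.769, 34.337, -0.143, 91.639, 0.103, 54.024, -4.572], TCP at [0.302, 0.659, 0.199] pointing down, gripper open.
Joint ranges: [-147.43, 147.43], [-19.82, 112.94], [-74.19, 73.91], [6.32, 146.72], [-59.91, 239.91], [6.04, 106.73], [-150.56, 150.56]. Speed limits (degrees/s): [127.2, 127.2, 172.46, 172.46, 180, 180, 180].

## Interface

Orientations are given as a 3x3 rotation matrix whose columns are the frame's x, y, z axes.
In Python, from workcell import read_state, snapshot, close_job gives the robot as it stands.
- The arm moves only by the shell command python3 -m handwheel 'ROWS' [FORCE]. ROWS is JSON, a list that holds one entry, the list of rows, each a list of 5 numbers: the closure, from -1 (fully open) to 1 (shut), so that 0 is half open, then the shift along the world's x, y, z in mm, then the turn about the world's z in rad. A call has 1 to 12 rows; each row shifts and turns the commanded pose from where the row before left it; what a row does not reach is not made up. A row lasts 1/8 s, in which the tool goes at most 62.5 mm and 10.7 degrees, less where a joint would pass 70% of its speed; a pose out of reach is approached as far as the arm can. A call is refused whole if a number of a shift passes 62.5 or a number of a turn 0.188, either way. A call with a gripper value outside its range is refused whole. The fingers move at their own pace and stop on an object; FORCE is the grip in N (left out, the last holds). Time passes only in rows, so rows that do not move let the fingers close. It gives the time, the measured TCP pose, the force and the opening at its end, in the units of the state.
- read_state(): the state, without advancing time (a new reading comes with each control period).
- snapshot(name): name is "scene" or "side" or "wrist"; returns a dict with "image" (384x512x3 uint8, red, green, blue), "fov_y" (degrees; the focal length in pixels is half the picture's height over the tangent of half this angle, whatever the lens; pixels are square), "cx", "cy" (the principal point, pixels), "distortion" ([k1, k2, p1, p2, k3] as OpenCV has them; the pictures are not rectified), "camera_from_world" (4x4, takes a point from world to camera coordinates); the wrist camera has in their place "mount" (4x4, takes a point from camera to tool coordinates, whose origin is the TCP and whose axes are the tool frame's). Camera axes: x right, y down, z forward; pixel columns grow to the right and rows downward; lengths in m; the calibration is good to about 2 mm. A picture is of the moment at which its call begins: read the wrist's pose just before it. There is no depth.
- close_job(): hands the job in, once; it reports no verdict.
The state is a dict: "time": time; "joint_pos": joint angles; "joint_vel": joint speeds; "joint_torque": joint torques, N m; "tool_pos": TCP position; "tool_rot": TCP orientation; "wrist_force": force on the tool from outside, world axes, zero at the start; "torque": the same for the moment, N m; "finger_gap": finger opening in m.
Only numpy, scipy, OpenCV 4.12 (cv2) and the standard library are available. Lean on these libraries where they do the work, as an engineer would, in place of code of your own. Each camera call takes 0.05 s, during which the arm holds its last target.

## Task

The espresso cart is about to be wheeled out through the back door, so lock its pull-out tray: press the spring-loaded plunger of the tray lock all the way down and, while holding it down, slide the keeper fully home over the plunger's shoulder, so that the plunger stays trapped when you let go. Feel your way and be gentle, since more than 30 N on the lock would bend it, and leave the other things on the cart where they stand.

Things in the scene. Friction and masses are not known exactly. Their poses are not given: they have to be found in the camera images.
- lock: Tray lock, fixed: black housing 92 x 144 x 30 mm high. Origin: centre of its underside; x across, y along (keeper goes home to +y). On top a dark steel cartridge 82 x 134 carries plunger and keeper; it was clamped by hand at a height s of 0 to 24 mm that is NOT measured: feel for it. Cartridge top at z = 36 + s mm in this frame. The lock bends if loaded with over 30 N in total.
- pad_ref (a point): Middle of the plunger's pad top for s = 0, plunger up (fixed to the housing; the real pad is s higher). Plunger: white plastic, 34 mm wide in x; flat pad from y = -18 to 44 (lock frame, mm), top at z = 56 + s up, 44 + s fully down; lower shoulder from y = -40 to -18, top 8 mm below the pad. Press the pad with shut fingertips between its -y end and the keeper's bar.
- bar_ref (a point): Middle of the rear (-y) face of the keeper's push bar for s = 0, keeper slide q = 0 (fixed to the housing). The aluminium bar arches over the pad: 74 mm wide in x, 10 thick, rear face at y = 20 + q, from z = 59 + s to 71 + s. While the shut fingers hold the pad down, their side pushes this face to +y, the tips sliding along the pad. Posts and runners: x 29 to 37 each side, runner top z = 40 + s.
- bridge_ref (a point): Middle of the keeper's flat bridge for s = 0, q = 0 (fixed to the housing): 74 mm wide in x, from y = -60 + q to -46 + q, z = 37.5 + s to 43.5 + s. From q = 6 mm on it must pass over the plunger's shoulder, which it can only while the plunger is at least 10.5 mm down; otherwise it jams on the shoulder's end. Once 5 mm or more over the shoulder it holds the plunger by itself.
- plunger (a joint): how far the plunger is pressed down, m: 0 up, 0.012 fully down on a rubber buffer (which gives 1 mm per 8 N beyond that). The spring needs about 5 N to start and about 9 N at the bottom. Once trapped and released it rises to about 0.0105 and rests under the bridge.
- keeper (a joint): how far the keeper has slid towards the lock's +y, m: 0 open, 0.024 fully home on rubber buffers (1 mm per 8 N); starts between 0 and 0.004. It stays where it is left; friction about 2 N, with 1 to 2 N more when the plunger presses up on it.
- cup: white ceramic cup with a handle, 72 mm across, 60 mm high, beside the lock; origin under its centre. Bystander.
- tamper: steel coffee tamper standing on its 58 mm base, 90 mm high, beside the lock; origin under its centre. Bystander.
- brush: small round grinder brush, 135 x 22 mm, lying beyond the lock; origin underneath, 35 mm from the bristle end. Bystander.
- canister: frosted glass canister with a steel lid, 100 mm across, 150 mm high, in the back row; origin under its centre. Bystander.
- jug: open steel milk jug with a handle, 84 mm across, 95 mm high, in the back row; origin under its centre. Bystander.
- knockbox: open black plastic knock box, 120 x 120 x 85 mm, in the back row; origin under its centre. Bystander.
Mind the look-alikes: they are no part of the job. Leave any blue look-alike of the lock alone.

How it is judged:
By the outcome, as a careful person would: the job done as asked, in the order asked, and still so for the second after the job is handed in, with the robot touching nothing.
It also fails if it takes over 35 s, if anything falls off the work surface, if the arm or the gripper's body presses on something with over 40 N, if the wrist force passes 120 N, or if a joint passes its speed limit or range.

## Working session

There is one attempt and no reset: what is moved stays moved. The work goes in short steps, Python scripts to look and compute and a shell command to move; the robot and the scene stay as the last step left them, time stands still between calls to the robot, and variables do not carry over. Pictures are saved under pics/ and viewed, and the job is handed in when it is done.

```bash
mkdir -p pics; ls
python3 - <<'E'
from workcell import read_state, snapshot
import cv2,json
s=read_state();print(s)
for n in("scene","side","wrist"):
    d=snapshot(n);cv2.imwrite(f"pics/{n}0.png",d["image"][:,:,::-1]);print(n,{k:(v.tolist() if hasattr(v,'tolist') else v) for k,v in d.items() if k!="image"})
E
```

```text
pics
{'time': 0.0, 'joint_pos': array([-69.76903766,  34.38515889,  -0.144164  ,  91.68163584,
         0.10302171,  54.02411293,  -4.57073559]), 'joint_vel': array([-0.06292935,  0.01168324, -0.12204718, -0.02301723, -0.09386454,
       -0.04669799, -0.01346896]), 'joint_torque': array([ 2.06436911e-03, -7.76441503e+01,  1.56560954e+00, -2.58002543e+01,
        1.22910718e-02,  8.93437274e-03, -2.03414868e-05]), 'tool_pos': array([0.30191122, 0.65856143, 0.19800491]), 'tool_rot': array([[-5.12764957e-04,  4.16630668e-01,  9.09075697e-01],
       [-1.49951115e-03,  9.09074474e-01, -4.16630953e-01],
       [-9.99998744e-01, -1.57680290e-03,  1.58600800e-04]]), 'wrist_force': array([ 0.63315317, -0.60624757, -0.11649493]), 'torque': array([ 0.00794257, -0.0253957 ,  0.01569151]), 'finger_gap': 0.0852046765435391}
scene {'fov_y': 49.05519077344966, 'cx': 250.44299950398974, 'cy': 192.3740899062882, 'distortion': [-0.1438078396314139, 0.0, 0.0, 0.0, 0.0], 'camera_from_world': [[0.030905370503923883, 0.9995042693979407, 0.0060061243164152055, -0.003024048173046232], [0.5803858776311138, -
[... 361 characters left out ...]
.31252031782282047, 0.0066511559667202964, 0.5828997172618848], [-0.19983547279926334, 0.5907518908588667, -0.7817147735956949, 0.17972511798656815], [0.24037256652718342, -0.7438704553849391, -0.623600653356407, 0.8113661355212696], [0.0, 0.0, 0.0, 1.0]]}
wrist {'fov_y': 64.85184409333827, 'cx': 257.7373058173113, 'cy': 194.7663596814393, 'distortion': [0.01835302708171217, 0.0, 0.0, 0.0, 0.0], 'mount': [[-0.0006437566642226144, -0.2890310291845901, 0.9573195128826382, -0.17570013772954413], [0.9999997026607806, -0.0005925105008632727, 0.0004935682878945419, -7.692458114827438e-05], [0.00042456531384122537, 0.9573195459718772, 0.2890313246769134, -0.0745558734192462], [0.0, 0.0, 0.0, 1.0]]}
```

View pics/scene0.png

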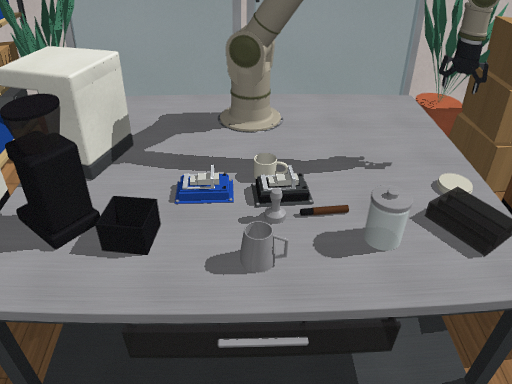

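View pics/side0.png

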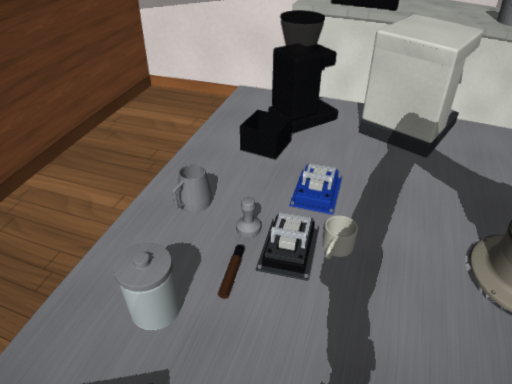

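View pics/wrist0.png

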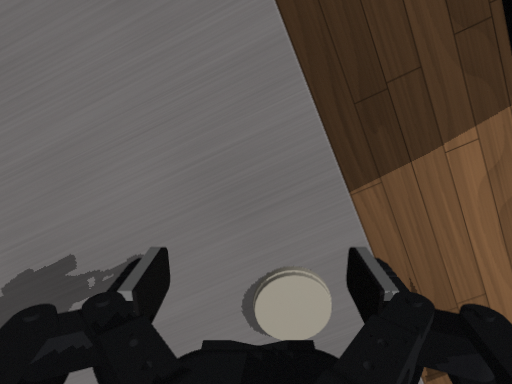

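The black lock is at scene (282,188) / side (290,243). The blue look-alike is at scene (205,187) / side (317,187). By the description I choose the black one and check it in close crops.

Run:
```python
import cv2
a=cv2.imread("pics/scene0.png")[145:230,235:335];cv2.imwrite("pics/c1.png",cv2.resize(a,None,fx=7,fy=7,interpolation=cv2.INTER_CUBIC))
a=cv2.imread("pics/side0.png")[200:285,245:345];cv2.imwrite("pics/c2.png",cv2.resize(a,None,fx=7,fy=7,interpolation=cv2.INTER_CUBIC))
```

```text
(no output)
```

View pics/c1.png

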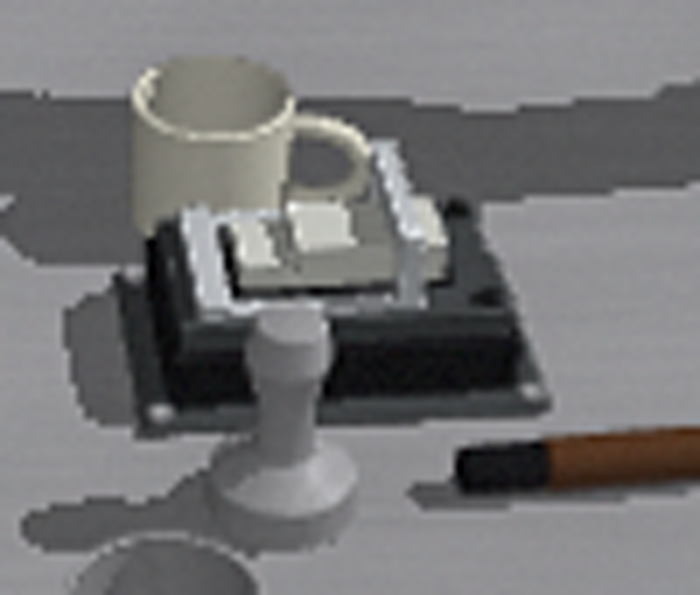

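View pics/c2.png

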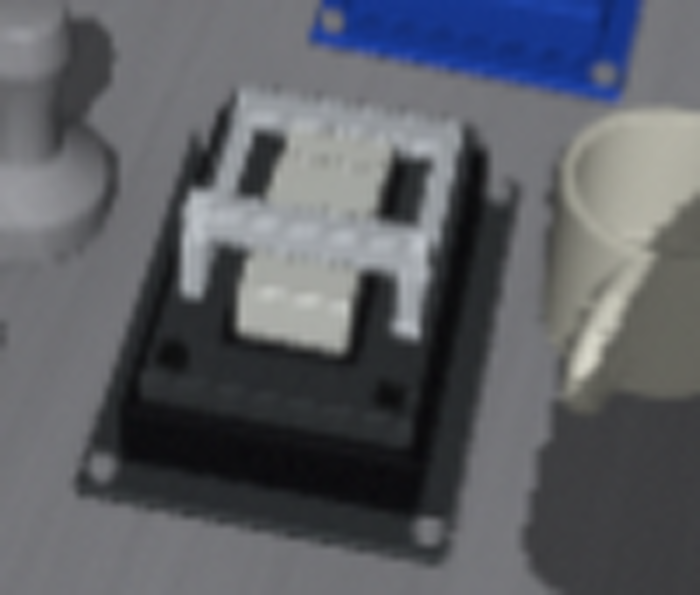

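The crops confirm it: black housing, white pad, aluminium keeper. Four flange screws and the bar are visible, and the keeper is open, with +y towards +image-x in the scene view. The cup handle and tamper sit close on either side. Next I cast rays through the flange screws and triangulate the bar and pad points.

```bash
cat > h.py <<'E'
import numpy as np,cv2
from workcell import read_state,snapshot
def Kof(d):
    f=192/np.tan(np.radians(d["fov_y"]/2));return np.array([[f,0,d["cx"]],[0,f,d["cy"]],[0,0,1]])
def T_of(d,st=None):
    if "camera_from_world" in d: return np.linalg.inv(np.array(d["camera_from_world"]))
    T=np.eye(4);T[:3,:3]=st["tool_rot"];T[:3,3]=st["tool_pos"];return T@np.array(d["mount"])
def ray(d,px,st=None):
    u=cv2.undistortPoints(np.array([[px]],float),Kof(d),np.array(d["distortion"],float))[0,0]
    T=T_of(d,st);v=T[:3,:3]@np.array([u[0],u[1],1]);return T[:3,3],v/np.linalg.norm(v)
def onz(d,px,z,st=None):
    o,v=ray(d,px,st);return o+v*(z-o[2])/v[2]
def tri(rs):
    A=sum(np.eye(3)-np.outer(v,v) for o,v in rs);b=sum((np.eye(3)-np.outer(v,v))@o for o,v in rs)
    p=np.linalg.solve(A,b);return p,[np.linalg.norm(np.cross(p-o,v)) for o,v in rs]
def proj(d,P,st=None):
    C=np.linalg.inv(T_of(d,st));return cv2.projectPoints(np.array(P,float).reshape(-1,3),cv2.Rodrigues(C[:3,:3])[0],C[:3,3],Kof(d),np.array(d["distortion"],float))[0][:,0]
E
python3 - <<'E'
from h import *
np.set_printoptions(precision=4,suppress=True)
sc=snapshot("scene");si=snapshot("side")
S=lambda x,y:(235+x/7-.43,145+y/7-.43)
V=lambda x,y:(245+x/7-.43,200+y/7-.43)
z=.006
A=onz(si,V(100,467),z);B=onz(si,V(430,530),z);C=onz(si,V(500,188),z);A2=onz(sc,S(528,390),z);D=onz(sc,S(160,412),z)
print("A",A,A2,"B",B,"C",C,"D",D)
print(tri([ray(si,V(100,467)),ray(sc,S(528,390))]))
print("AB",np.linalg.norm(A-B),"BC",np.linalg.norm(C-B),"A2D",np.linalg.norm(A2-D))
c=(A+C)/2;c2=(B+D)/2;print(c,c2)
for v in (B-C,A2-D): print("yaw y axis",np.degrees(np.arctan2(v[1],v[0])))
v=A-B;print("x axis",np.degrees(np.arctan2(v[1],v[0])))
# bar top: scene ends (385,145)[-x], (412,268?)[+x]; side ends left(190,195)[+x] right(430,245)[-x]
print("bar -x end",tri([ray(sc,S(385,145)),ray(si,V(432,240))]))
print("bar +x end",tri([ray(sc,S(410,240)),ray(si,V(195,190))]))
# pad +y end top corner -x/+y : scene (440,205) side (357,300)
print("pad corner -x+y",tri([ray(sc,S(437,200)),ray(si,V(357,300))]))
print("pad corner +x+y",tri([ray(sc,S(447,242)),ray(si,V(243,285))]))
E
```

```text
A [0.5641 0.1548 0.006 ] [0.5666 0.155  0.006 ] B [0.4631 0.1473 0.006 ] C [ 0.4741 -0.0055  0.006 ] D [0.5779 0.0047 0.006 ]
(array([0.5646, 0.1549, 0.0051]), [np.float64(0.0006930985625691937), np.float64(0.0006930985625691239)])
AB 0.10133985139184946 BC 0.1532025925333631 A2D 0.15070989891022488
[0.5191 0.0747 0.006 ] [0.5205 0.076  0.006 ]
yaw y axis 94.11403257588852
yaw y axis 94.28696666903224
x axis 4.275312081114764
bar -x end (array([0.4814, 0.0996, 0.0735]), [np.float64(0.003105642811011694), np.float64(0.003105642811011534)])
bar +x end (array([0.5541, 0.1017, 0.0741]), [np.float64(0.002960790933616475), np.float64(0.0029607909336164975)])
pad corner -x+y (array([0.4997, 0.1188, 0.0592]), [np.float64(0.004811116164334137), np.float64(0.004811116164333963)])
pad corner +x+y (array([0.5329, 0.1203, 0.0586]), [np.float64(0.00271139288693819), np.float64(0.0027113928869382602)])
```

The lock centre comes out at about (0.520, 0.0755) with yaw +4.2°. Screw heights and spacings agree between the two views, and the bar and pad heights suggest s is about 3 mm. I'll travel above it with the fingers shut and the jaw axis along lock x.

```bash
python3 -m handwheel '[[[1,18,-48,0,-0.089],[1,18,-48,0,-0.089],[1,18,-48,0,-0.089],[1,18,-48,0,-0.089],[1,18,-48,0,-0.089],[1,18,-48,0,-0.089],[1,18,-48,0,-0.089],[1,18,-48,0,-0.089],[1,18,-48,0,-0.089],[1,18,-48,0,-0.089],[1,18,-48,0,-0.089],[1,18,-48,0,-0.089]]]' 40; python3 -m handwheel '[[[1,0,0,0,0],[1,0,0,0,0]]]'
python3 - <<'E'
from h import *
st=read_state();print(st["tool_pos"],st["tool_rot"],st["wrist_force"],st["finger_gap"])
d=snapshot("wrist");cv2.imwrite("pics/w1.png",d["image"][:,:,::-1])
E
```

```text
time: 1.75
tool_pos: [0.5186, 0.0816, 0.1991]
tool_rot: [[0.001, 0.998, 0.07], [0.0, 0.07, -0.998], [-1.0, 0.001, -0.0]]
wrist_force: [0.7, 0.3, 0.6]
finger_gap: -0.0
time: 2.0
tool_pos: [0.5179, 0.0835, 0.1988]
tool_rot: [[-0.0, 0.997, 0.074], [0.0, 0.074, -0.997], [-1.0, -0.0, -0.0]]
wrist_force: [0.3, 0.9, -0.4]
finger_gap: 0.0001
[0.51789983 0.08351155 0.19879712] [[-3.16428770e-04  9.97290647e-01  7.35613033e-02]
 [ 2.99405395e-04  7.35613982e-02 -9.97290645e-01]
 [-9.99999905e-01 -2.93546802e-04 -3.21871143e-04]] [ 0.25845521  0.86166916 -0.39991739] 6.05000987476604e-05
```

View pics/w1.png

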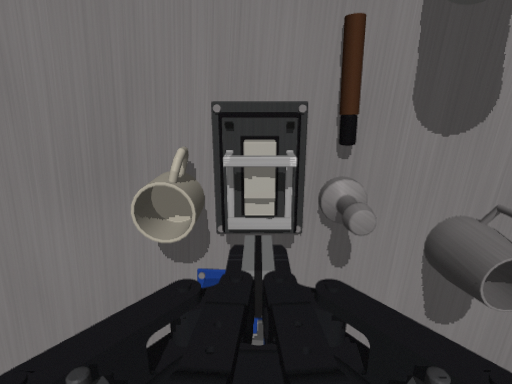

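The wrist view shows the lock with screws at (217,108), (303,108), (221,229) and (297,229). The pad spans rows 140–215, the bar rows 155–166, and the bridge rows 219–229. The cup is on the left and the tamper on the right, both clear. I'll refine the pose from this.

Run:
```python
from h import *
np.set_printoptions(precision=4,suppress=True)
st=read_state();d=snapshot("wrist")
im=d["image"];cv2.imwrite("pics/w1c.png",cv2.resize(im[90:250,190:330,::-1],None,fx=3.7,fy=3.7,interpolation=cv2.INTER_CUBIC))
P=[onz(d,p,.005,st) for p in((217,108),(303,108),(221,229),(297,229))]
for p in P:print(p)
c=np.mean(P,0);y=(P[0]+P[1]-P[2]-P[3])[:2];x=(P[1]+P[3]-P[0]-P[2])[:2]
print(c,np.degrees(np.arctan2(y[1],y[0])),np.degrees(np.arctan2(x[1],x[0])))
a=np.radians(4.2)
R=np.array([[np.cos(a),-np.sin(a)],[np.sin(a),np.cos(a)]]);c0=c[:2]
L=lambda p:np.r_[1e3*R.T@(p[:2]-c0),p[2]*1e3]
for s in(0,.003,.012,.024):
  print(s,"bar rear",L(onz(d,(260,166),.071+s,st)),"barL/R",L(onz(d,(223,161),.071+s,st))[0],L(onz(d,(297,161),.071+s,st))[0],"pad +y",L(onz(d,(260,140),.056+s,st)),"pad L/R",L(onz(d,(244,195),.056+s,st))[0],L(onz(d,(276,195),.056+s,st))[0])
print("TCP",L(st["tool_pos"]))
```

```text
[0.4641 0.1494 0.005 ]
[0.5647 0.1569 0.005 ]
[ 0.4748 -0.0038  0.005 ]
[0.5749 0.0037 0.005 ]
[0.5196 0.0766 0.005 ] 93.89432976301009 4.265575185184793
0 bar rear [ 0.1532 20.9554 71.    ] barL/R -37.38951536378487 37.65483114095398 pad +y [ 0.1741 45.4725 56.    ] pad L/R -17.243089917987458 17.981189684097618
0.003 bar rear [ 0.1309 21.5559 74.    ] barL/R -37.04067807951311 37.26192178769947 pad +y [ 0.1527 45.8137 59.    ] pad L/R -17.10043235150304 17.792082562062088
0.012 bar rear [ 0.0642 23.3571 83.    ] barL/R -35.994166226697885 36.08319372793627 pad +y [ 0.0886 46.8374 68.    ] pad L/R -16.672459652049692 17.224761195955505
0.024 bar rear [-0.0247 25.7588 95.    ] barL/R -34.59881708961091 34.51155631491866 pad +y [ 0.003  48.2023 80.    ] pad L/R -16.101829386111817 16.46833270781339
TCP [ -1.3063   7.7067 198.7821]
```

View pics/w1c.png

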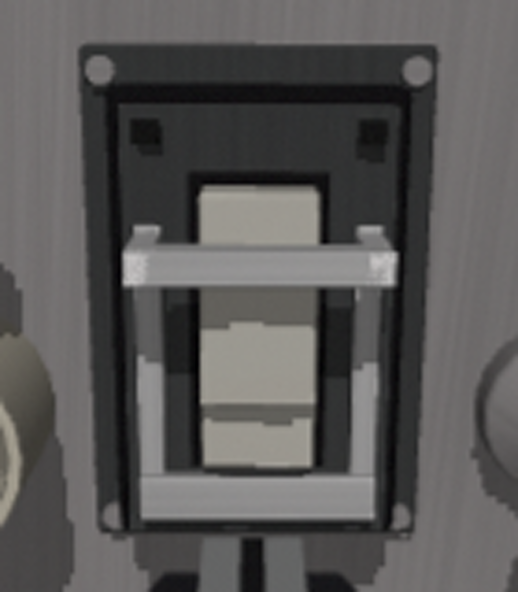

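```bash
python3 -m handwheel '[[[1,1.5,-4,-20,0],[1,0,0,-30,0],[1,0,0,-30,0],[1,0,0,-20,0],[1,0,0,-10,0],[1,0,0,0,0],[1,0,0,0,0]]]'; python3 -m handwheel '[[[1,0,0,-4,0],[1,0,0,-4,0],[1,0,0,-4,0],[1,0,0,-4,0],[1,0,0,0,0]]]'
```

```text
time: 2.98
tool_pos: [0.52, 0.0794, 0.0895]
tool_rot: [[0.001, 0.997, 0.073], [0.0, 0.073, -0.997], [-1.0, 0.001, -0.0]]
wrist_force: [-0.1, 0.9, 0.3]
finger_gap: -0.0002
time: 3.6
tool_pos: [0.5194, 0.079, 0.0725]
tool_rot: [[-0.001, 0.997, 0.073], [-0.0, 0.073, -0.997], [-1.0, -0.001, 0.0]]
wrist_force: [-0.1, -0.2, 0.3]
finger_gap: 0.0004
```

```bash
for i in 1 2 3 4; do :; done; python3 -m handwheel '[[[1,0,0,-3,0],[1,0,0,-3,0],[1,0,0,-3,0]]]'; python3 -m handwheel '[[[1,0,0,-2,0],[1,0,0,0,0]]]';python3 -m handwheel '[[[1,0,0,-2,0],[1,0,0,0,0]]]'
python3 - <<'E'
from h import *
d=snapshot("side");cv2.imwrite("pics/s2.png",cv2.resize(d["image"][180:290,230:360,::-1],None,fx=5,fy=5))
E
```

```text
time: 3.98
tool_pos: [0.5196, 0.0791, 0.0637]
tool_rot: [[0.0, 0.997, 0.073], [-0.0, 0.073, -0.997], [-1.0, 0.0, 0.0]]
wrist_force: [-0.1, 0.4, 0.3]
finger_gap: 0.0
time: 4.22
tool_pos: [0.5195, 0.0791, 0.0617]
tool_rot: [[-0.0, 0.997, 0.073], [-0.0, 0.073, -0.997], [-1.0, -0.0, 0.0]]
wrist_force: [-0.0, -0.6, 0.4]
finger_gap: 0.0002
time: 4.47
tool_pos: [0.5196, 0.079, 0.0598]
tool_rot: [[-0.0, 0.997, 0.073], [-0.0, 0.073, -0.997], [-1.0, -0.0, 0.0]]
wrist_force: [-0.1, 0.2, 0.2]
finger_gap: -0.0004
```

View pics/s2.png

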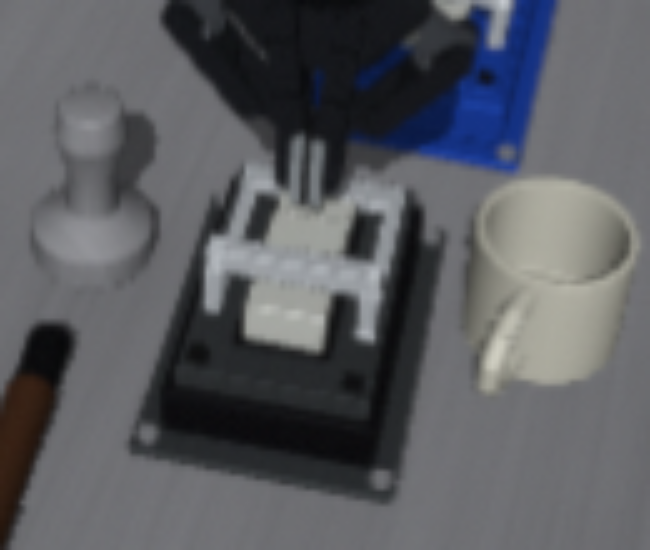

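The fingertips are just above the pad, behind the bar, and nothing else is close. I continue feeling downward.

```bash
for i in 1; do python3 -m handwheel '[[[1,0,0,-2,0],[1,0,0,0,0]]]' | grep -v rot;done; python3 -m handwheel '[[[1,0,0,-2,0],[1,0,0,0,0]]]'| grep -v rot; python3 -m handwheel '[[[1,0,0,-2,0],[1,0,0,0,0]]]'| grep -v rot
```

```text
time: 4.78
tool_pos: [0.5195, 0.0791, 0.0578]
wrist_force: [0.8, 0.4, -0.5]
finger_gap: -0.0001
time: 5.03
tool_pos: [0.5195, 0.0791, 0.0557]
wrist_force: [-0.1, -0.6, -1.1]
finger_gap: 0.0003
time: 5.28
tool_pos: [0.5195, 0.079, 0.0537]
wrist_force: [0.5, -0.5, -0.1]
finger_gap: -0.0001
```

No contact at z = 53.7 mm, which is below where the pad should be even for s = 0. I look before going on.

Run:
```python
from h import *
a=[]
for n,(r,c) in (("side",(185,245)),("scene",(130,225))):
    d=snapshot(n);a.append(cv2.resize(d["image"][r:r+100,c:c+100,::-1],(400,400),interpolation=cv2.INTER_CUBIC))
cv2.imwrite("pics/s3.png",np.hstack(a))
st=read_state();d=snapshot("wrist");cv2.imwrite("pics/w3.png",d["image"][:,:,::-1]);print(st["tool_pos"],st["wrist_force"])
```

```text
[0.51957102 0.07906058 0.05384732] [ 0.23566963  0.2087885  -0.36375169]
```

View pics/s3.png

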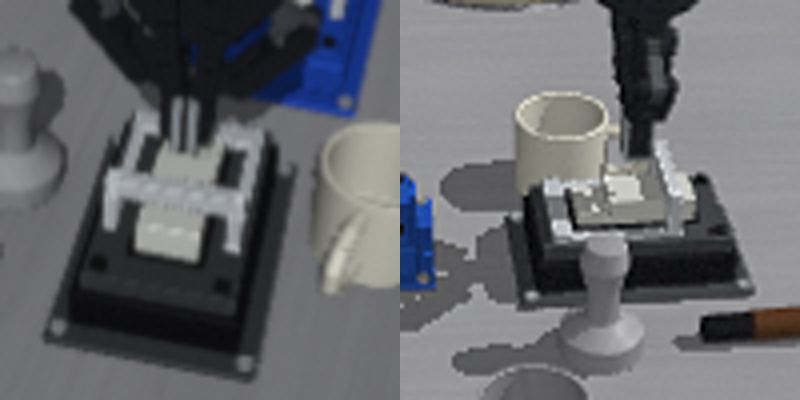

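View pics/w3.png

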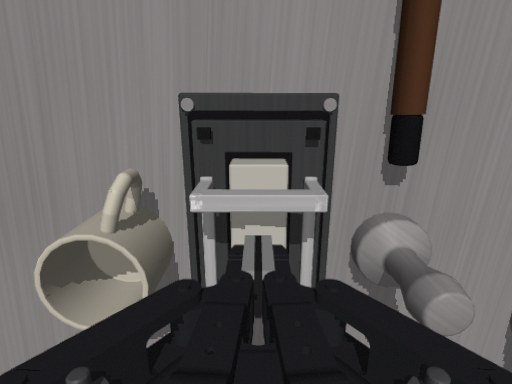

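```bash
python3 - <<'E'
from h import *
np.set_printoptions(precision=4,suppress=True)
st=read_state();R=st["tool_rot"];t=st["tool_pos"]
for n,(r,c) in (("side",(185,245)),("scene",(130,225)),("wrist",(0,0))):
    d=snapshot(n)
    for off in ([0,0,0],[0,0,-.011],[0,0,.011],[-.02,0,0]):
        p=proj(d,t+R@np.array(off),st)[0];print(n,off,p,(p-[c,r])*4)
E
sleep 0
```

```text
side [0, 0, 0] [289.5041 231.2091] [178.0166 184.8364]
side [0, 0, -0.011] [288.5547 234.6747] [174.2186 198.699 ]
side [0, 0, 0.011] [290.4347 227.8096] [181.7388 171.2384]
side [-0.02, 0, 0] [290.0274 224.4425] [180.1095 157.7699]
scene [0, 0, 0] [282.7472 177.4116] [230.9889 189.6464]
scene [0, 0, -0.011] [286.5361 177.2143] [246.1445 188.8572]
scene [0, 0, 0.011] [278.9499 177.6096] [215.7995 190.4386]
scene [-0.02, 0, 0] [283.0987 171.5195] [232.3947 166.0778]
wrist [0, 0, 0] [258.9833 226.9644] [1035.9333  907.8577]
wrist [0, 0, -0.011] [258.9968 210.4331] [1035.9871  841.7323]
wrist [0, 0, 0.011] [258.9704 242.9611] [1035.8818  971.8444]
wrist [-0.02, 0, 0] [259.1202 240.8323] [1036.4808  963.3292]
```

Run:
```python
from h import *
d=snapshot("side");a=cv2.resize(d["image"][205:245,265:315,::-1],(500,400),interpolation=cv2.INTER_NEAREST)
cv2.imwrite("pics/z1.png",a)
d=snapshot("scene");a=cv2.resize(d["image"][150:190,260:310,::-1],(500,400),interpolation=cv2.INTER_NEAREST)
cv2.imwrite("pics/z2.png",a)
d=snapshot("wrist");a=cv2.resize(d["image"][200:300,200:320,::-1],(720,600),interpolation=cv2.INTER_CUBIC)
cv2.imwrite("pics/z3.png",a)
```

```text
(no output)
```

View pics/z1.png

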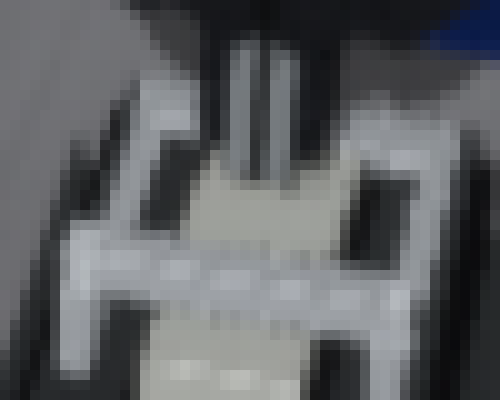

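View pics/z2.png

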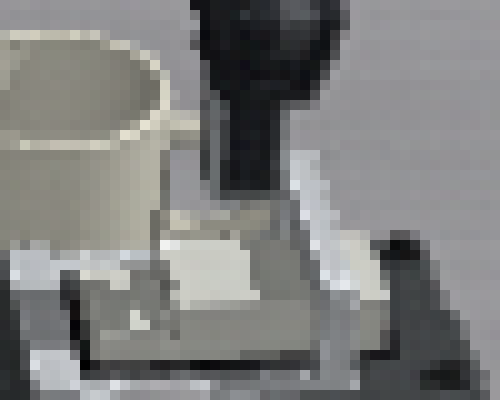

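View pics/z3.png

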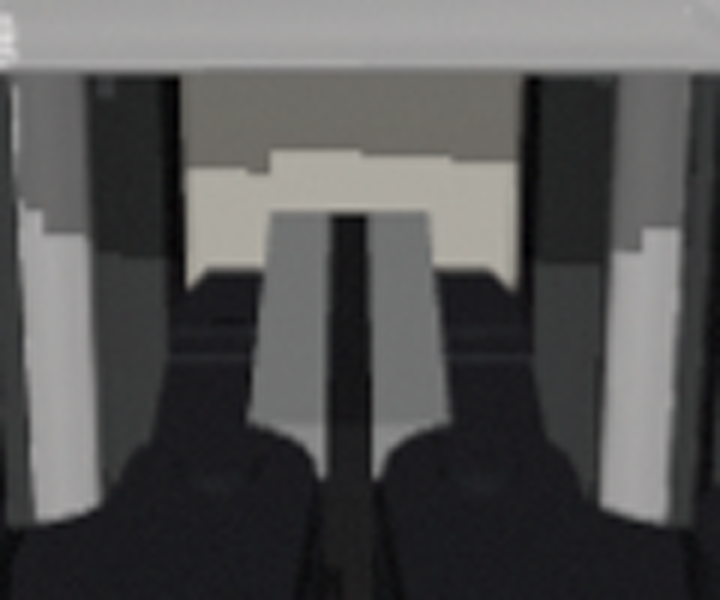

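Run:
```python
from h import *
np.set_printoptions(precision=4,suppress=True)
st=read_state();si=snapshot("side");sc=snapshot("scene");w=snapshot("wrist")
a=ray(si,(291.2,223));b=ray(w,(258.3,235),st);c=ray(sc,(284.5,169));c2=ray(sc,(288,169))
for q in ([a,b],[a,c],[a,c2],[b,c2],[a,b,c2]):print(tri(q))
for s in(0,.01,.02): 
  print(s,[onz(si,p,.056+s) for p in((281,336-131+5),(0,0))][:0])
```

```text
(array([0.517 , 0.0878, 0.0864]), [np.float64(0.0014770664920552177), np.float64(0.0014770664920554467)])
(array([0.517 , 0.0825, 0.0812]), [np.float64(0.0006384019589725435), np.float64(0.0006384019589726624)])
(array([0.5174, 0.09  , 0.0843]), [np.float64(0.003928349995646499), np.float64(0.003928349995646495)])
(array([0.5195, 0.09  , 0.0838]), [np.float64(0.0028318447858471873), np.float64(0.0028318447858471417)])
(array([0.518 , 0.0891, 0.0846]), [np.float64(0.0035122201581999834), np.float64(0.0015589365044935835), np.float64(0.004498701183299718)])
0 []
0.01 []
0.02 []
```

In all three views the visible fingertips triangulate to z of about 84 mm, some 30 mm above the reported TCP, and still clear of the pad at about 59. That is consistent with the zero force. The lock pose agrees across all cameras, so I keep feeling down in small steps. First I check the clearance to the tamper and cup.

```bash
python3 - <<'E'
from h import *
np.set_printoptions(precision=4,suppress=True)
st=read_state();w=snapshot("wrist");sc=snapshot("scene");si=snapshot("side")
print("tamper top", onz(w,(436,299),.09,st),"base",onz(w,(390,250),.0,st), onz(sc,(275.7,216),0.0))
print("cup rim centre",onz(w,(100,300),.06,st), "handle",onz(w,(125,170),.04,st))
E
python3 -m handwheel '[[[1,0,0,-3,0],[1,0,0,0,0]]]'| grep -v rot;python3 -m handwheel '[[[1,0,0,-3,0],[1,0,0,0,0]]]'| grep -v rot
```

```text
tamper top [0.6156 0.0599 0.09  ] base [ 0.6323  0.0438 -0.    ] [0.628  0.0524 0.    ]
cup rim centre [0.4201 0.0232 0.06  ] handle [0.4321 0.1062 0.04  ]
time: 6.28
tool_pos: [0.5194, 0.079, 0.0506]
wrist_force: [0.1, -0.1, 0.1]
finger_gap: 0.0003
time: 6.52
tool_pos: [0.5195, 0.079, 0.0476]
wrist_force: [-0.1, 1.5, -0.6]
finger_gap: -0.0001
```

```bash
python3 -m handwheel '[[[1,0,0,-2.5,0],[1,0,0,-2.5,0],[1,0,0,0,0]]]'| grep -v rot;python3 - <<'E'
from h import *
d=snapshot("side");a=cv2.resize(d["image"][205:245,265:315,::-1],(400,320),interpolation=cv2.INTER_NEAREST)
d=snapshot("scene");b=cv2.resize(d["image"][150:190,260:310,::-1],(400,320),interpolation=cv2.INTER_NEAREST)
cv2.imwrite("pics/z4.png",np.hstack([a,b]))
E
```

```text
time: 6.9
tool_pos: [0.5195, 0.079, 0.0426]
wrist_force: [-0.0, -0.2, -0.1]
finger_gap: -0.0002
```

View pics/z4.png

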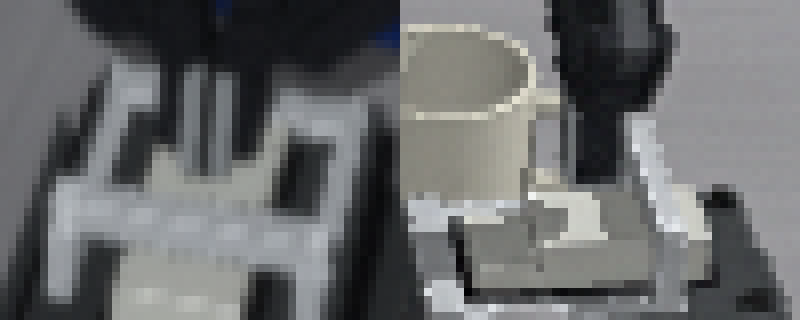

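The tips are now about 15 mm above the pad. The finger's thicker knuckle starts about 27–30 mm above the tips and reaches further in y, so it could come near the bar. I back off 7 mm in −y, staying on the pad, and then keep feeling.

```bash
python3 -m handwheel '[[[1,0.5,-7,0,0],[1,0,0,-3,0],[1,0,0,-3,0],[1,0,0,0,0]]]'| grep -v rot; python3 -m handwheel '[[[1,0,0,-2,0],[1,0,0,0,0]]]'| grep -v rot; python3 -m handwheel '[[[1,0,0,-2,0],[1,0,0,0,0]]]'| grep -v rot
```

```text
time: 7.5
tool_pos: [0.5199, 0.0721, 0.0365]
wrist_force: [-0.9, 0.7, 0.5]
finger_gap: 0.0003
time: 7.75
tool_pos: [0.52, 0.0721, 0.0347]
wrist_force: [-0.1, -0.0, -0.9]
finger_gap: -0.0003
time: 8.0
tool_pos: [0.52, 0.0721, 0.0328]
wrist_force: [-0.1, 0.8, -1.0]
finger_gap: 0.0002
```

```bash
python3 -m handwheel '[[[1,0,0,-2,0],[1,0,0,0,0]]]'| grep -v rot
python3 - <<'E'
from h import *
d=snapshot("side");a=cv2.resize(d["image"][205:245,265:315,::-1],(400,320),interpolation=cv2.INTER_NEAREST)
d=snapshot("scene");b=cv2.resize(d["image"][150:190,260:310,::-1],(400,320),interpolation=cv2.INTER_NEAREST)
cv2.imwrite("pics/z5.png",np.hstack([a,b]))
E
```

```text
time: 8.25
tool_pos: [0.52, 0.0721, 0.0307]
wrist_force: [-0.6, -1.0, 0.5]
finger_gap: -0.0002
```

View pics/z5.png

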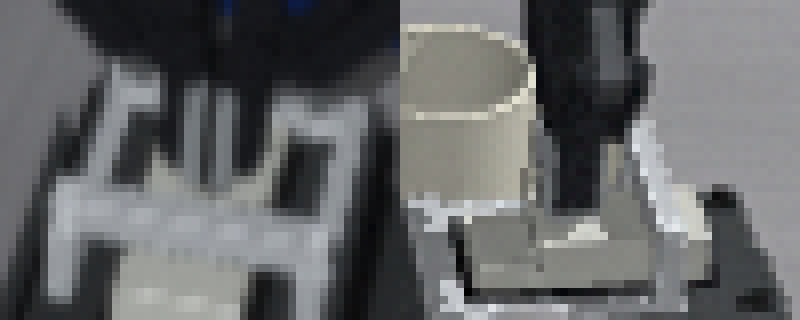

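The tip bottom is now at the pad's centre line in the scene view, so contact is close. I continue in finer steps.

```bash
python3 -m handwheel '[[[1,0,0,-1.5,0],[1,0,0,0,0]]]'| grep -v rot; python3 -m handwheel '[[[1,0,0,-1.5,0],[1,0,0,0,0]]]'| grep -v rot;python3 -m handwheel '[[[1,0,0,-1.5,0],[1,0,0,0,0]]]'| grep -v rot
```

```text
time: 8.6
tool_pos: [0.52, 0.0721, 0.0293]
wrist_force: [-0.1, -0.3, 0.3]
finger_gap: -0.0
time: 8.85
tool_pos: [0.5202, 0.0721, 0.028]
wrist_force: [-1.0, -0.4, 3.9]
finger_gap: -0.0002
time: 9.1
tool_pos: [0.5202, 0.0721, 0.0266]
wrist_force: [-0.6, 0.1, 5.1]
finger_gap: 0.0
```

Contact is at reported z of about 28 mm. Now I press in steps, watching the force.

```bash
python3 -m handwheel '[[[1,0,0,-2,0],[1,0,0,-2,0],[1,0,0,0,0]]]'| grep -v rot; python3 -m handwheel '[[[1,0,0,-2,0],[1,0,0,0,0]]]'| grep -v rot;python3 -m handwheel '[[[1,0,0,-2,0],[1,0,0,0,0]]]'| grep -v rot; python3 -m handwheel '[[[1,0,0,-1,0],[1,0,0,0,0]]]'| grep -v rot
```

```text
time: 9.48
tool_pos: [0.5201, 0.072, 0.0226]
wrist_force: [-1.5, 0.1, 6.4]
finger_gap: 0.0002
time: 9.72
tool_pos: [0.5202, 0.0721, 0.0206]
wrist_force: [-1.3, -0.0, 7.5]
finger_gap: 0.0001
time: 9.98
tool_pos: [0.5202, 0.0721, 0.0187]
wrist_force: [0.0, 0.2, 7.4]
finger_gap: 0.0001
time: 10.22
tool_pos: [0.5202, 0.0721, 0.0178]
wrist_force: [-0.7, 0.4, 8.7]
finger_gap: 0.0004
```

```bash
python3 -m handwheel '[[[1,0,0,-1,0],[1,0,0,0,0]]]'| grep -v rot; python3 -m handwheel '[[[1,0,0,-0.7,0],[1,0,0,0,0]]]'| grep -v rot;python3 -m handwheel '[[[1,0,0,-0.5,0],[1,0,0,0,0]]]'| grep -v rot
```

```text
time: 10.48
tool_pos: [0.5202, 0.0721, 0.0168]
wrist_force: [-1.6, -0.2, 7.8]
finger_gap: 0.0001
time: 10.72
tool_pos: [0.5202, 0.0721, 0.0163]
wrist_force: [-1.0, 0.5, 11.9]
finger_gap: 0.0001
time: 10.98
tool_pos: [0.5202, 0.072, 0.016]
wrist_force: [-2.5, -0.3, 14.1]
finger_gap: -0.0001
```

The force climbs on the buffer at z of about 16.3, so the plunger is fully down at 14 N. Now I slide towards the bar along lock +y.

```bash
python3 -m handwheel '[[[1,-0.15,2,0,0],[1,-0.15,2,0,0],[1,-0.15,2,0,0],[1,0,0,0,0]]]'| grep -v rot; python3 -m handwheel '[[[1,-0.15,2,0,0],[1,-0.15,2,0,0],[1,0,0,0,0]]]'| grep -v rot
python3 - <<'E'
from h import *
d=snapshot("side");a=cv2.resize(d["image"][205:245,265:315,::-1],(400,320),interpolation=cv2.INTER_NEAREST)
d=snapshot("scene");b=cv2.resize(d["image"][150:190,260:310,::-1],(400,320),interpolation=cv2.INTER_NEAREST)
cv2.imwrite("pics/z6.png",np.hstack([a,b]))
E
```

```text
time: 11.48
tool_pos: [0.5204, 0.0755, 0.016]
wrist_force: [-0.3, -8.0, 14.0]
finger_gap: -0.0002
time: 11.85
tool_pos: [0.5204, 0.0795, 0.0161]
wrist_force: [0.4, -9.6, 14.0]
finger_gap: 0.0
```

View pics/z6.png

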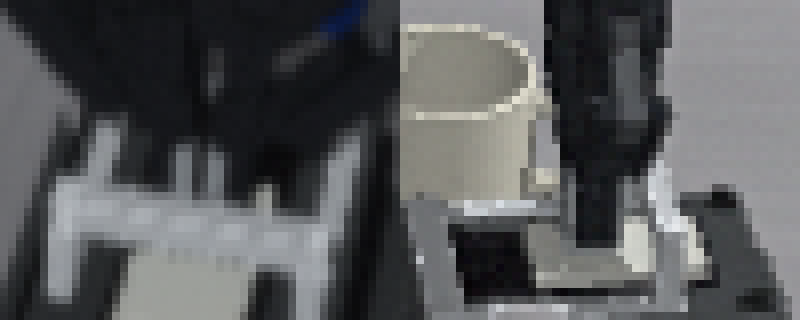

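The plunger is down and the tips are sliding, with pad friction of about 9 N and 17 N in total. I continue in checked steps.

```bash
python3 -m handwheel '[[[1,-0.15,2,0,0],[1,-0.15,2,0,0],[1,0,0,0,0]]]'| grep -v rot; python3 -m handwheel '[[[1,-0.15,2,0,0],[1,-0.15,2,0,0],[1,0,0,0,0]]]'| grep -v rot;python3 -m handwheel '[[[1,-0.15,2,0,0],[1,0,0,0,0]]]'| grep -v rot
```

```text
time: 12.32
tool_pos: [0.5202, 0.0836, 0.0161]
wrist_force: [0.2, -8.8, 13.0]
finger_gap: 0.0002
time: 12.7
tool_pos: [0.52, 0.0872, 0.0161]
wrist_force: [0.3, -9.9, 13.5]
finger_gap: 0.0001
time: 12.95
tool_pos: [0.5199, 0.089, 0.0161]
wrist_force: [0.7, -10.2, 13.8]
finger_gap: -0.0001
```

```bash
python3 -m handwheel '[[[1,-0.15,2,0,0],[1,-0.15,2,0,0],[1,0,0,0,0]]]'| grep -v rot;  python3 - <<'E'
from h import *
d=snapshot("side");a=cv2.resize(d["image"][205:245,265:315,::-1],(400,320),interpolation=cv2.INTER_NEAREST)
d=snapshot("scene");b=cv2.resize(d["image"][150:190,260:310,::-1],(400,320),interpolation=cv2.INTER_NEAREST)
cv2.imwrite("pics/z7.png",np.hstack([a,b]))
d=snapshot("wrist");cv2.imwrite("pics/w7.png",d["image"][:,:,::-1])
E
```

```text
time: 13.32
tool_pos: [0.5196, 0.0931, 0.0161]
wrist_force: [0.2, -10.7, 13.4]
finger_gap: 0.0004
```

View pics/z7.png

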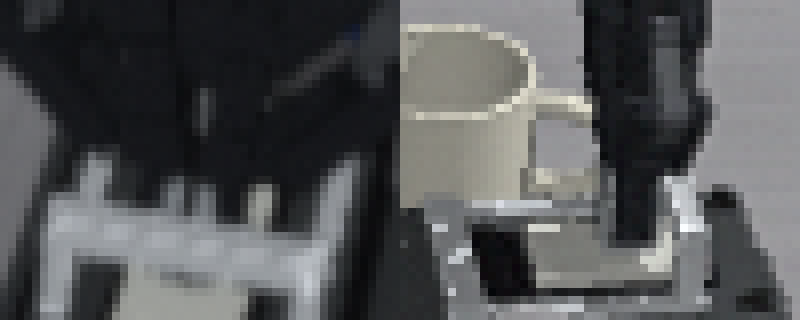

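View pics/w7.png

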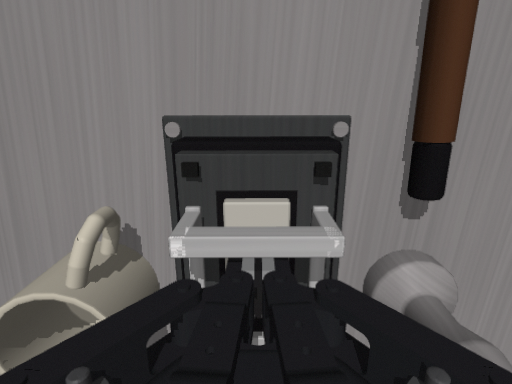

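The keeper is moving with the fingers, and the cup and tamper are clear. I continue towards home.

```bash
python3 -m handwheel '[[[1,-0.15,2,0,0],[1,-0.15,2,0,0],[1,-0.15,2,0,0],[1,0,0,0,0]]]'| grep -v rot; python3 -m handwheel '[[[1,-0.15,2,0,0],[1,-0.15,2,0,0],[1,0,0,0,0]]]'| grep -v rot
```

```text
time: 13.98
tool_pos: [0.5191, 0.0992, 0.0161]
wrist_force: [-0.1, -10.2, 13.1]
finger_gap: -0.0001
time: 14.35
tool_pos: [0.5189, 0.1031, 0.0161]
wrist_force: [0.9, -9.7, 13.7]
finger_gap: -0.0002
```

```bash
python3 -m handwheel '[[[1,-0.15,2,0,0],[1,0,0,0,0]]]'| grep -v rot;python3 -m handwheel '[[[1,-0.15,2,0,0],[1,0,0,0,0]]]'| grep -v rot
```

```text
time: 14.6
tool_pos: [0.5187, 0.1052, 0.0161]
wrist_force: [0.4, -10.0, 12.7]
finger_gap: 0.0002
time: 14.85
tool_pos: [0.5186, 0.1071, 0.0161]
wrist_force: [0.7, -10.1, 13.0]
finger_gap: -0.0001
```

```bash
python3 -m handwheel '[[[1,-0.1,1,0,0],[1,0,0,0,0]]]'| grep -v rot;python3 -m handwheel '[[[1,-0.1,1,0,0],[1,0,0,0,0]]]'| grep -v rot; python3 -m handwheel '[[[1,-0.1,1,0,0],[1,0,0,0,0]]]'| grep -v rot
```

```text
time: 15.1
tool_pos: [0.5185, 0.108, 0.0161]
wrist_force: [1.0, -10.2, 13.3]
finger_gap: 0.0001
time: 15.35
tool_pos: [0.5184, 0.109, 0.0161]
wrist_force: [1.2, -10.5, 13.1]
finger_gap: -0.0005
time: 15.6
tool_pos: [0.5184, 0.1095, 0.0161]
wrist_force: [1.0, -12.1, 13.6]
finger_gap: 0.0004
```

The lateral force begins to rise, so the keeper is at its end buffers. I push a little more to make sure.

```bash
python3 -m handwheel '[[[1,0,0.7,0,0],[1,0,0,0,0]]]'| grep -v rot;python3 -m handwheel '[[[1,0,0.7,0,0],[1,0,0,0,0]]]'| grep -v rot
python3 - <<'E'
from h import *
d=snapshot("side");a=cv2.resize(d["image"][205:245,265:315,::-1],(400,320),interpolation=cv2.INTER_NEAREST)
d=snapshot("scene");b=cv2.resize(d["image"][150:190,260:310,::-1],(400,320),interpolation=cv2.INTER_NEAREST)
cv2.imwrite("pics/z8.png",np.hstack([a,b]))
E
```

```text
time: 15.85
tool_pos: [0.5184, 0.1096, 0.0161]
wrist_force: [0.5, -14.6, 13.2]
finger_gap: -0.0002
time: 16.1
tool_pos: [0.5184, 0.1099, 0.0161]
wrist_force: [1.2, -16.4, 12.0]
finger_gap: 0.0003
```

View pics/z8.png

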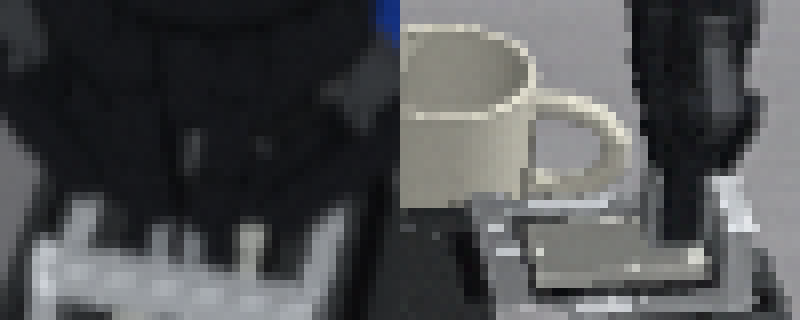

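The keeper is home against its buffers: 16 N lateral, 20 N in total, and no more travel. Now I ease back off the bar, then lift straight up.

```bash
python3 -m handwheel '[[[1,0,-1.5,0,0],[1,0.1,-1.5,0,0],[1,0.2,-2,0,0],[1,0.2,-2,0,0],[1,0,0,0,0]]]'| grep -v rot; python3 -m handwheel '[[[1,0,0,1,0],[1,0,0,1,0],[1,0,0,2,0],[1,0,0,4,0],[1,0,0,10,0],[1,0,0,0,0]]]'| grep -v rot
```

```text
time: 16.82
tool_pos: [0.5184, 0.1095, 0.0161]
wrist_force: [-0.9, 6.4, 12.6]
finger_gap: 0.0001
time: 17.58
tool_pos: [0.5179, 0.1074, 0.034]
wrist_force: [0.6, -0.3, -0.2]
finger_gap: -0.0
```

```bash
python3 -m handwheel '[[[1,0,0,30,0],[1,0,0,40,0],[1,0,-20,40,0],[1,0,-40,30,0],[1,0,-20,0,0],[1,0,0,0,0],[1,0,0,0,0]]]'
python3 - <<'E'
from h import *
st=read_state();print(st["tool_pos"],st["wrist_force"])
a=[]
for n,(r,c) in (("side",(195,240)),("scene",(150,235))):
    d=snapshot(n);cv2.imwrite(f"pics/{n}9.png",d["image"][:,:,::-1]);a.append(cv2.resize(d["image"][r:r+90,c:c+90,::-1],(400,400),interpolation=cv2.INTER_CUBIC))
cv2.imwrite("pics/z9.png",np.hstack(a))
d=snapshot("wrist");cv2.imwrite("pics/w9.png",d["image"][:,:,::-1])
E
```

```text
time: 18.45
tool_pos: [0.5172, 0.0283, 0.1728]
tool_rot: [[-0.001, 0.997, 0.074], [0.0, 0.074, -0.997], [-1.0, -0.001, -0.0]]
wrist_force: [0.9, 0.7, 0.1]
finger_gap: 0.0002
[0.51719808 0.02831861 0.17279846] [0.85724809 0.71886933 0.08522176]
```

View pics/z9.png

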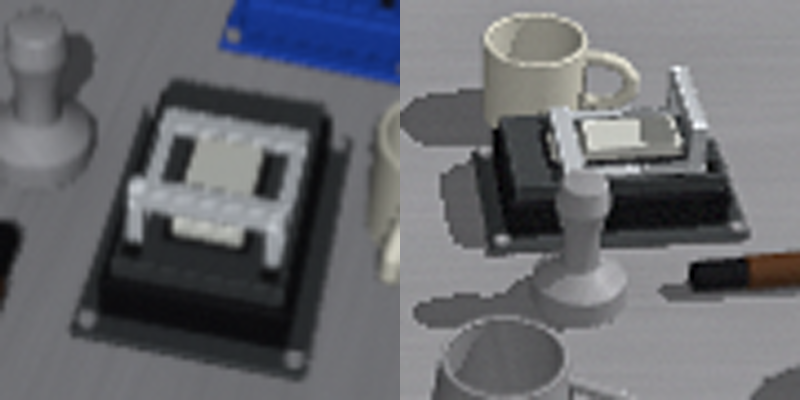

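View pics/w9.png

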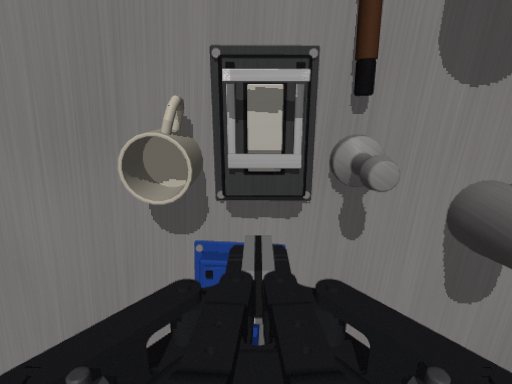

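View pics/scene9.png

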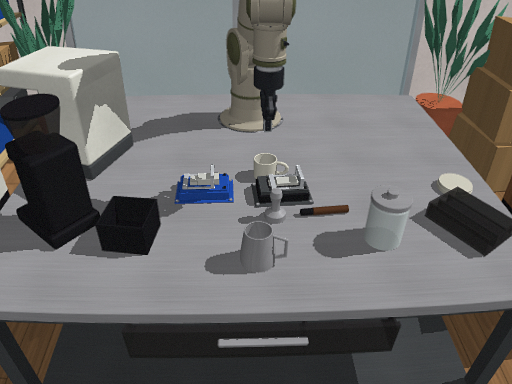

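The bridge (wrist rows 154–167) lies over the shoulder, with its end peeking out at row 170. The bar is at rows 69–81, the plunger stays down, and the bystanders are where they were. One measurement of q and I hand in.

Run:
```python
from h import *
np.set_printoptions(precision=4,suppress=True)
st=read_state();d=snapshot("wrist")
P=[onz(d,p,.005,st) for p in((215,53),(314,53),(221,195),(307,195))]
c=np.mean(P,0)[:2];a=np.radians(4.2);R=np.array([[np.cos(a),-np.sin(a)],[np.sin(a),np.cos(a)]])
L=lambda p:1e3*R.T@(p[:2]-c)
print(c)
for s in(0,.002,.004):print(s,"bar rear",L(onz(d,(265,81),.071+s,st)),"bridge rear/front",L(onz(d,(265,168),.0435+s,st)),L(onz(d,(265,154),.0435+s,st)))
```

```text
[0.52   0.0759]
0 bar rear [-0.936  45.4316] bridge rear/front [  0.3189 -36.2237] [  0.2054 -21.8155]
0.002 bar rear [-0.9788 45.2989] bridge rear/front [  0.2718 -35.8088] [  0.159  -21.4951]
0.004 bar rear [-1.0216 45.1661] bridge rear/front [  0.2246 -35.394 ] [  0.1126 -21.1748]
```

Bridge at about −36…−22 and bar rear face at about 44–45, so q is about 24 mm and the keeper is fully home.

```bash
python3 -c "
from workcell import close_job
print(close_job())"
```

```text
the job is handed in; nothing more can be done
None
```

The tray lock is locked and handed in. I pressed the plunger onto its buffer (about 14 N) and slid the keeper to its end stops while holding it down. Then I eased off and lifted clear at about 18.5 s.

- **Final position:** the last wrist picture puts the bridge at lock y of about −36 to −22 mm and the bar's rear face at about 44–45 mm. That is a keeper slide of about 24 mm, which is fully home. The plunger stayed down under the bridge after release.
- **Forces:** the highest readings were about 16 N sideways and 13 N down, about 20 N in total. I read the force only at the end of each short move. With the arm clear, the wrist force read about zero.
- **Other things on the cart:** the cup, tamper, brush, jug, canister, knock box and blue look-alike look unmoved in the last scene picture. I compared them by eye and did not measure them.

**Disagreement:** with the fingers shut, the fingertips ended about 30 mm short of the reported TCP. The pictures showed this, and the pad was met at a reported z of 28 mm instead of at least 56 mm. I therefore went by touch and the pictures, so the cartridge height s was never measured exactly; the pictures suggest about 3 mm.

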